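# Set the extraction iris damper and start the extractor

## Task

Get the chip extraction running at this bench: push the iris damper's lever round with a finger until it points at the fourth of the five long marks on its scale, counted from the shut end (the thin end of the wedge), then press the low, flat start button on the starter box and let it come up again. Push gently and do not pinch or grip the lever, do not press the mushroom stop button beside the start button, and leave the tools and other loose things on the bench where they lie.

Things in the scene. Friction and masses are not known exactly. Their poses are not given: they have to be found in the camera images.
- damper: chip-extraction inlet with an iris damper, bolted to the bench, does not move: a round sheet-metal housing 200 mm across, 34 to 54 mm above the bench, on a 130 mm pipe; its open mouth is 136 mm across with the rim 85 mm above the bench. Origin on the duct's vertical axis at bench height, z up
- iris_axis (a point): point on the damper's axis 45 mm above the bench; axes as the damper's. The flat scale plate (98 to 132 mm from the axis, top 37 mm up) has five long dark marks 0.35 rad apart, a short tick between each two, and a dark wedge, thin at the shut end. The first (shut) mark lies 110 degrees clockwise of the x axis seen from above, the others follow anticlockwise
- ring (a joint): turn of the ring with its lever, rad, anticlockwise from above: 0 = over the first long mark (shut), 0.35 second, 0.70 third, 1.05 fourth, 1.40 fifth (open); stops at -0.03 and 1.43. Stiff: 2 to 4 N at the grip post, more if pushed fast; stays where it is left, no spring-back
- lever_grip (a point): middle (75 mm above the bench) of the lever's upright round black grip post, 140 mm from the damper's axis at the end of the flat steel arm (12 mm wide, 41 to 46 mm above the bench). The post is 11 mm thick at its foot, 16 mm near its top, and reaches from 46 to 99 mm above the bench
- mark_fourth (a point): where the middle of the grip post must come: 140 mm from the axis in the direction of the fourth long mark, 75 mm above the bench (a point in the air, nothing is there)
- starter: the extractor's starter: a grey box 150 x 85 x 65 mm high, bolted to the bench, with two black push buttons in its top, 70 mm apart along the box's x axis. Origin under its centre at bench height. It does not move
- start_top (a point): centre of the top face of the start button, the low flat round one (30 mm across, standing 22 mm above the box's top, in a 46 mm wide, 12 mm high steel collar), on the -x half of the starter; it is pressed straight down
- start (a joint): travel of the start button, m: 0 = up, 0.006 = fully down; a spring brings it back up; about 5 N presses it right down. Pressed counts beyond 0.004
- stop_top (a point): centre of the top of the mushroom stop button (head 40 mm across, standing 37 mm above the box's top), on the +x half of the starter; not to be pressed
- stop (a joint): travel of the stop button, m: 0 = up, 0.006 = fully down
- offcut: loose: a small yellow wooden offcut 70 x 42 x 36 mm high, lying beside the lever's arc; origin under its centre
- glue: loose: a white glue bottle 58 mm across, 125 mm high, standing behind the damper; origin under its centre
- wax_tin: loose: a flat metal wax tin 76 mm across, 45 mm high; origin under its centre
- gouge_wide: loose: a carving gouge lying along its x axis, handle 29 mm thick from -115 to 0 mm, blade 22 mm wide to +122 mm; origin at the ferrule, at bench height
- gouge_narrow: loose: a carving gouge lying along its x axis, handle 29 mm thick from -115 to 0 mm, blade 12 mm wide to +122 mm; origin at the ferrule, at bench height
- mallet: loose: a square wooden mallet lying flat, head 72 x 115 x 60 mm high at its origin, handle along -x to 285 mm from it
There are look-alikes about, which are no part of the job. There is more than one size of the starter; the job needs the largest.

How it is judged:
On the way, in this order (a step that is already met when the one before it is completed fails the run):
1. the lever stands at the fourth long mark (value of joint ring between 0.99 and 1.11 rad), for 0.3 s.
2. the start button is pressed with the fingers (value of joint start above 0.004 m and contact force between the fingers and start above 0.5 N), for 0.05 s.
At the end, for the whole second after the job is handed in: The lever rests within 0.06 rad (8 mm at the grip post) of the fourth long mark, the start button has been pressed after the lever was set and both buttons are up again (all of step 1 and velocity of joint ring between -0.02 and 0.02 rad/s and value of joint each of start, stop below 0.0015 m); the robot touches nothing.
It fails at once if the stop button is pressed (more than 2.5 mm) (value of joint stop above 0.0025 m).
It fails at once if the lever is pinched or pushed harder than 25 N (contact force between the fingers and ring above 25 N).
It fails at once if one of the loose tools and things is lifted or shoved more than 20 mm (distance of any of offcut, glue, wax_tin, gouge_wide, gouge_narrow, mallet from where it was at the start of the episode above 0.02 m).
It also fails if it takes over 45 s, if anything falls off the work surface, if the arm or the gripper's body presses on something with over 40 N, if the wrist force passes 120 N, or if a joint passes its speed limit or range.

## Robot

A 6-joint arm with a two-finger parallel gripper is mounted at the origin on the work surface. World frame = base frame: x ahead of the robot, y to its left, z up, the work surface at z = 0. Lengths are in m, angles in rad, forces in N, time in s.
With the tool pointing down it reaches from about 0.35 to 0.85 m from the base axis. Payload 8.1 kg.
Tool frame: the origin (TCP) lies at the very end of the fingers, on their centre line; the grasp point (between the pads) lies robot.grip_point_offset behind it (robot.grip_point_offset is the distance from the TCP to the grasp point, in m); z points along the fingers, y is the line along which they close (so a half turn about z gives the same grasp; the last joint's range is limited). The gripper opens to 93 mm and grips with 3 to 60 N. Pads are 15 mm wide; open, the fingers measure 128 mm over their backs; the gripper's body (75 mm by 188 mm) begins 65 mm behind the grasp point.
Start: joints at [-1.268, 0.13, 1.488, -0, 1.523, -0.085], TCP at [0.227, -0.555, 0.219] pointing down, gripper open.
Joint ranges: [-2.96, 2.96], [-0.89, 2.26], [0.02, 2.5], [-1.34, 4.48], [0, 2.73], [-2.66, 2.66]. Speed limits (rad/s): [2.39, 2.39, 2.79, 3.14, 3.14, 3.14].

## Interface

Orientations are given as a rotation vector (axis times angle).
In Python, from plant import robot, eyes gives the robot as it stands. The module is installed in compiled form; this text tells all that it offers.
- The arm moves only by the tool apply_moves, never from a script. Its argument "steps" is one flat list of numbers, 7 for each row, row after row: the shift along the tool's x, y, z in units of 30 mm (1.0 is 30 mm), then the turn, a rotation vector about the tool's x, y, z in units of 6 degrees (1.0 is 6 degrees), then the opening in per cent of the stroke, from 0 (shut) to 100 (fully open). In form: [dx, dy, dz, ax, ay, az, fingers, dx, dy, dz, ax, ay, az, fingers, ...]. A call has 1 to 12 rows; each row shifts and turns the commanded pose from where the row before left it, along the tool's axes as they then stand; what a row does not reach is not made up. A row lasts 1/12 s, in which the tool goes at most 41.7 mm and 7.16 degrees, less where a joint would pass 70% of its speed; a pose out of reach is approached as far as the arm can. A call is refused whole if a number of a shift passes 1 or a number of a turn 1, either way. A call with a gripper value outside its range is refused whole. The fingers move at their own pace and stop on an object; "grip_force" is the grip in N (left out, the last holds). Time passes only in rows, so rows that do not move let the fingers close. It gives the time, the measured TCP pose, the force, the opening and the grip force at its end, in the units of the state.
- robot.read_state(): the state, without advancing time (a new reading comes with each control period).
- eyes.read_camera(name): name is "side" or "top"; returns the picture (420x560x3 uint8, red, green, blue); there is no depth.
- eyes.calibration(name): a dict with "K" (3x3 intrinsics, pixels), "R" (3x3) and "t" (3): a world point X has camera coordinates R X + t. Camera axes: x right, y down, z forward; pixel columns grow to the right and rows downward; lengths in m; the calibration is good to about 2 mm. A picture is of the moment at which its call begins. calibration takes no time and is no camera call.
- robot.close_job(): hands the job in; it is judged then, once.
Trained networks look in the newest picture that a camera, given by its name, has taken for a name from the list of things; names that differ only in an ending like _2 or _b are one class to them, and where a whole thing is asked for, a point or a joint stands for the part that bears it (a point fixed in the world has none). Each returns a list of dicts, best first, with "conf" (0 to 1); they miss things now and then, are a little off and sometimes report something else, mostly with a low value. They report only what shows in the picture. A call takes as long as a camera call. They do not tell look-alikes from the thing itself.
- eyes.search_frame(camera, thing): "rect" ([left, top, width, height] in pixels, round what is visible of it).
- eyes.place_of(camera, thing): "xy" ([column, row] in pixels: a listed point, or the origin of a listed thing).
The state is a dict: "t": time; "q": joint angles; "dq": joint speeds; "joint_torque": joint torques, N m; "tool_pos": TCP position; "orientation": TCP orientation; "force": force on the tool from outside, world axes, zero at the start; "wrist_torque": the same for the moment, N m; "opening": finger opening in m; "gripper_force": force on a finger pad.
Only numpy, scipy, OpenCV 4.12 (cv2) and the standard library are available. Lean on these libraries where they do the work, as an engineer would, in place of code of your own. Each camera call takes 0.05 s, during which the arm holds its last target. There are 200 camera calls.

## Working session

There is one attempt and no reset: what is moved stays moved. The work goes in short steps, Python scripts to look and compute and a tool call to move; the robot and the scene stay as the last step left them, time stands still between calls to the robot, and variables do not carry over. Pictures are saved under pics/ and viewed, at most 10 in all, crops included, and the job is handed in when it is done.

Besides the shell and the picture viewer there is one more tool, called after "Emit:" in YAML: its name, and indented under it one key for each argument. apply_moves: Moves the arm, as the interface text tells. Its arguments: {"type":"object","properties":{"steps":{"type":"array"},"grip_force":{"type":"number"}},"required":["steps"]}

```bash
mkdir -p pics; cat > h.py <<'E'
import numpy as np, cv2
from plant import robot, eyes
def ray(cam,uv):
    c=eyes.calibration(cam);K,R,t=map(np.array,(c["K"],c["R"],c["t"]))
    d=R.T@np.linalg.solve(K,[uv[0],uv[1],1.]);return -R.T@t,d
def at_z(cam,uv,z):
    o,d=ray(cam,uv);return o+d*(z-o[2])/d[2]
def proj(cam,X):
    c=eyes.calibration(cam);p=np.array(c["R"])@np.array(X)+np.array(c["t"]);p=np.array(c["K"])@p;return p[:2]/p[2]
def save(cam,name):
    im=eyes.read_camera(cam);cv2.imwrite("pics/"+name,im[:,:,::-1]);return im
E
python3 - <<'E'
from h import *
save("top","t0.png");save("side","s0.png")
for cam in("top","side"):
    for n,z in (("iris_axis",.045),("lever_grip",.075),("start_top",.087),("stop_top",.102),("starter",0),("offcut",0),("glue",0),("damper",0)):
        for r in eyes.place_of(cam,n)[:4]: print(cam,n,round(r["conf"],2),np.round(r["xy"],1),np.round(at_z(cam,r["xy"],z),3))
s=robot.read_state();print(s["t"],s["tool_pos"],s["orientation"],s["opening"],robot.grip_point_offset)
E
```

```text
top iris_axis 0.66 [233.7 178.2] [0.559 0.158 0.045]
top lever_grip 0.51 [291.6 190.3] [0.526 0.025 0.075]
top lever_grip 0.17 [231.6 176.3] [0.557 0.16  0.075]
top start_top 0.71 [454.3 185.6] [ 0.539 -0.338  0.087]
top start_top 0.61 [409.9 337. ] [ 0.208 -0.232  0.087]
top start_top 0.52 [440.8 267.3] [ 0.357 -0.303  0.087]
top stop_top 0.63 [467.3 151.3] [ 0.614 -0.365  0.102]
top stop_top 0.48 [420.7 319.6] [ 0.245 -0.252  0.102]
top stop_top 0.45 [440.2 247.1] [ 0.4   -0.298  0.102]
top stop_top 0.15 [278.7 138.2] [0.639 0.055 0.102]
top starter 0.93 [446.2 173.8] [ 0.585 -0.349  0.   ]
top starter 0.91 [411.6 324.3] [ 0.229 -0.257  0.   ]
top starter 0.74 [435.2 259.5] [ 0.379 -0.317  0.   ]
top starter 0.64 [174.9 155.5] [0.622 0.304 0.   ]
top offcut 0.81 [316.4 163.5] [ 0.606 -0.037  0.   ]
top glue 0.57 [177.4 152.4] [0.629 0.298 0.   ]
top glue 0.29 [457.8 185. ] [ 0.558 -0.376  0.   ]
top damper 0.67 [233.8 183.9] [0.554 0.161 0.   ]
side iris_axis 0.8 [246.5 236.5] [0.559 0.156 0.045]
side iris_axis 0.64 [202.5 333.5] [0.58  0.432 0.045]
side lever_grip 0.66 [292.3 294. ] [0.424 0.334 0.075]
side lever_grip 0.63 [269.5 191.7] [0.53  0.007 0.075]
side start_top 0.52 [388.9 159.9] [ 0.213 -0.194  0.087]
side start_top 0.49 [284.9 127.4] [ 0.542 -0.336  0.087]
side start_top 0.47 [337.7 143.1] [ 0.365 -0.265  0.087]
side stop_top 0.59 [324.2 141.9] [ 0.406 -0.238  0.102]
side stop_top 0.4 [265.9 116.5] [ 0.613 -0.373  0.102]
side stop_top 0.36 [374.8 154.3] [ 0.256 -0.193  0.102]
side starter 0.89 [272.  146.2] [ 0.589 -0.356  0.   ]
side starter 0.62 [329.7 158.3] [ 0.385 -0.313  0.   ]
side offcut 0.88 [251.5 201.9] [ 0.591 -0.035  0.   ]
side glue 0.88 [205.4 291.6] [0.621 0.301 0.   ]
side damper 0.95 [248.  251.5] [0.556 0.161 0.   ]
0.9 [ 0.22692    -0.55543279  0.21863263] [3.08272295e+00 6.05325646e-01 6.86593679e-05] 0.09298445802021844 0.0188
```

View pics/t0.png

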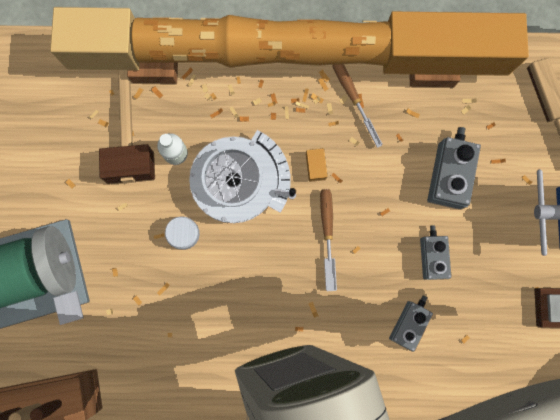

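View pics/s0.png

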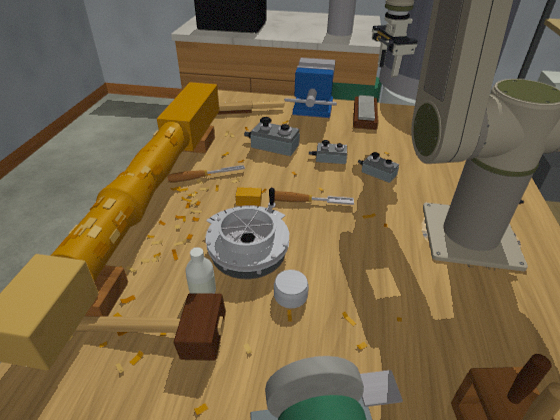

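The top view shows the damper at (235,178) with its lever at (292,192), the offcut at (316,163), and the largest starter at (455,170), with its start button at about (457,184). Next I rectify the scale plane.

```bash
python3 - <<'E'
from h import *
im=cv2.imread("pics/t0.png")
def rect(cx,cy,z,half,N,name,cam="top"):
    src=[];dst=[]
    for a in(-1,1):
        for b in(-1,1):
            src.append(proj(cam,[cx+a*half,cy+b*half,z])); dst.append([N/2-b*N/2,N/2-a*N/2])
    H=cv2.getPerspectiveTransform(np.float32(src),np.float32(dst))
    return cv2.warpPerspective(im,H,(N,N),flags=cv2.INTER_CUBIC)
A=rect(.557,.159,.037,.17,590,"");
# polar grid: angle marks every 10 deg
for d in range(-150,30,10):
    a=np.radians(d); s=590/.34
    p=lambda r:(int(295-s*r*np.sin(a)),int(295-s*r*np.cos(a)))
    cv2.line(A,p(.150),p(.158),(0,0,255),1)
    cv2.putText(A,str(d),p(.165),0,.35,(0,0,255),1)
cv2.imwrite("pics/r0.png",A)
E
```

```text
(no output)
```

View pics/r0.png

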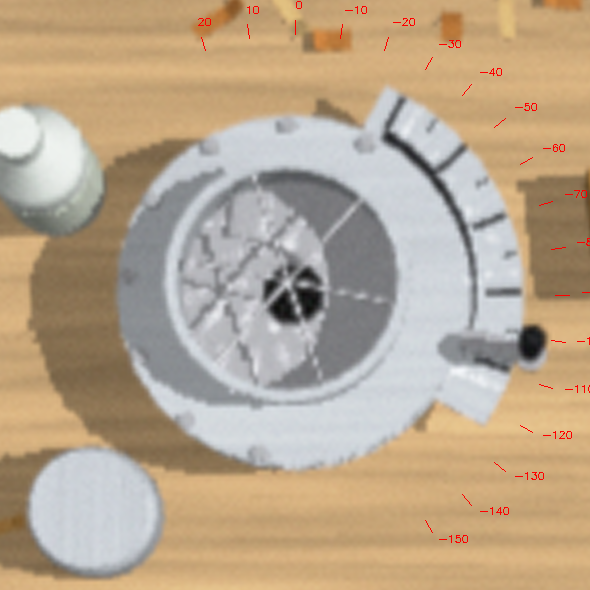

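Emit:
apply_moves:
  steps: [0,0,0,0,0,0.67,0,0,0,0,0,0,0.67,0,0.4,-0.5,0,0,0,0,0,0.7,-0.9,0,0,0,0,0,0.7,-0.9,0,0,0,0,0,0.7,-0.9,0,0,0,0,0,0.7,-0.9,0,0,0,0,0,0.7,-0.9,0,0,0,0,0,0.7,-0.9,0,0,0,0,0,0.7,-0.9,0,0,0,0,0,0.7,-0.9,0,0,0,0,0,0.7,-0.9,0,0,0,0,0]

```text
t: 1.9
tool_pos: [0.3589, -0.2546, 0.2189]
orientation: [3.117, 0.387, 0.001]
force: [0.2, 0.3, 0.9]
opening: 0.0178
gripper_force: 0.0
```

Emit:
apply_moves:
  steps: [0.7,-0.9,0,0,0,0,0,0.7,-0.9,0,0,0,0,0,0.7,-0.9,0,0,0,0,0,0.7,-0.9,0,0,0,0,0,0.7,-0.9,0,0,0,0,0,0.7,-0.9,0,0,0,0,0,0.7,-0.8,0,0,0,0,0,0.5,-0.5,0,0,0,0,0,0,0,0,0,0,0,0,0,0,0,0,0,0,0]

```text
t: 2.73
tool_pos: [0.4665, -0.0207, 0.2186]
orientation: [3.117, 0.392, -0.001]
force: [-0.1, 0.3, -0.1]
opening: 0.001
gripper_force: 0.0
```

```bash
cat >> h.py <<'E'
from scipy.spatial.transform import Rotation as Rn
def delta(T):
    s=robot.read_state();R=Rn.from_rotvec(s["orientation"]).as_matrix()
    print("t",s["t"],"pos",np.round(s["tool_pos"],4),"xax",np.round(R[:,0],3),"F",np.round(s["force"],1),"open",s["opening"])
    print("units",np.round(R.T@(np.array(T)-s["tool_pos"])/.03,2))
E
python3 - <<'E'
from h import *
delta([.487,.013,.058])
save("side","s1.png");save("top","t1.png")
for cam in("top","side"):
    for n,z in (("lever_grip",.075),("iris_axis",.045)):
        for r in eyes.place_of(cam,n)[:3]: print(cam,n,round(r["conf"],2),np.round(r["xy"],1),np.round(at_z(cam,r["xy"],z),3))
a=cv2.imread("pics/s1.png")[130:310,180:400];cv2.imwrite("pics/s1c.png",cv2.resize(a,None,fx=3,fy=3))
E
```

```text
t 2.7333 pos [ 0.4665 -0.0207  0.2186] xax [ 0.969  0.248 -0.   ] F [-0.1  0.3 -0.1] open 0.0009779877062788891
units [ 0.94 -0.92  5.35]
top iris_axis 0.65 [233.2 179.4] [0.556 0.159 0.045]
side lever_grip 0.68 [269.4 191.9] [0.53  0.008 0.075]
side iris_axis 0.87 [249.3 237.6] [0.552 0.159 0.045]
```

View pics/s1c.png

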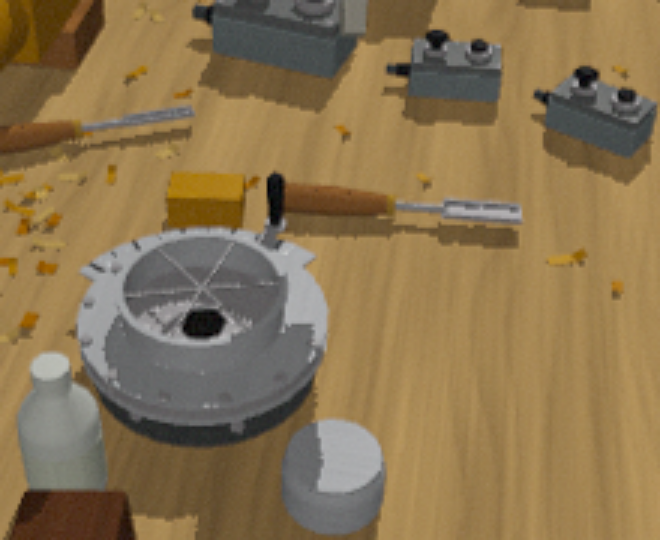

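The lever's post is at crop (276,197), between the first and second marks. The offcut sits clear of it, outside the arc. I descend behind the post.

Emit:
apply_moves:
  steps: [0.3,-0.3,0.4,0,0,0,0,0.3,-0.3,0.8,0,0,0,0,0.3,-0.3,0.9,0,0,0,0,0,0,0.9,0,0,0,0,0,0,0.9,0,0,0,0,0,0,0.8,0,0,0,0,0,0,0.5,0,0,0,0,0,0,0,0,0,0,0,0,0,0,0,0,0,0]

```text
t: 3.78
tool_pos: [0.4852, 0.0108, 0.0622]
orientation: [-3.117, -0.386, 0.003]
force: [0.6, -0.3, 0.7]
opening: 0.0005
gripper_force: 0.0
```

```bash
python3 - <<'E'
from h import *
delta([.487,.013,.058])
n=np.array([.969,.248])
for d in range(-100,-44,10):
    a=np.radians(d);p=np.array([.557,.159])+.14*np.array([np.cos(a),np.sin(a)]);f=p-.0155*n
    print(d,np.round(p,3),np.round(f,3));delta([*f,.058])
a=np.radians(-49.3);p=np.array([.557,.159])+.14*np.array([np.cos(a),np.sin(a)]);delta([*(p-.0155*n),.058])
im=save("side","s2.png");save("top","t2.png")
a=cv2.imread("pics/s2.png")[110:270,200:400];b=cv2.imread("pics/t2.png")[110:270,200:400]
cv2.imwrite("pics/c2.png",cv2.resize(np.hstack([a,b]),None,fx=2,fy=2,interpolation=cv2.INTER_CUBIC))
E
```

```text
t 3.7833 pos [0.4852 0.0108 0.0622] xax [ 0.97   0.244 -0.002] F [ 0.6 -0.3  0.7] open 0.0005070045404840676
units [ 0.08 -0.06  0.14]
-100 [0.533 0.021] [0.518 0.017]
t 3.7833 pos [0.4852 0.0108 0.0622] xax [ 0.97   0.244 -0.002] F [ 0.6 -0.3  0.7] open 0.0005070045404840676
units [1.1  0.06 0.14]
-90 [0.557 0.019] [0.542 0.015]
t 3.7833 pos [0.4852 0.0108 0.0622] xax [ 0.97   0.244 -0.002] F [ 0.6 -0.3  0.7] open 0.0005070045404840676
units [1.87 0.32 0.14]
-80 [0.581 0.021] [0.566 0.017]
t 3.7833 pos [0.4852 0.0108 0.0622] xax [ 0.97   0.244 -0.002] F [ 0.6 -0.3  0.7] open 0.0005070045404840676
units [2.68 0.45 0.13]
-70 [0.605 0.027] [0.59  0.024]
t 3.7833 pos [0.4852 0.0108 0.0622] xax [ 0.97   0.244 -0.002] F [ 0.6 -0.3  0.7] open 0.0005070045404840676
units [3.49 0.44 0.13]
-60 [0.627 0.038] [0.612 0.034]
t 3.7833 pos [0.4852 0.0108 0.0622] xax [ 0.97   0.244 -0.002] F [ 0.6 -0.3  0.7] open 0.0005070045404840676
units [4.29 0.28 0.13]
-50 [0.647 0.052] [0.632 0.048]
t 3.7833 pos [0.4852 0.0108 0.0622] xax [ 0.97   0.244 -0.002] F [ 0.6 -0.3  0.7] open 0.0005070045404840676
units [ 5.05 -0.01  0.13]
t 3.7833 pos [0.4852 0.0108 0.0622] xax [ 0.97   0.244 -0.002] F [ 0.6 -0.3  0.7] open 0.0005070045404840676
units [ 5.1  -0.03  0.13]
```

View pics/c2.png

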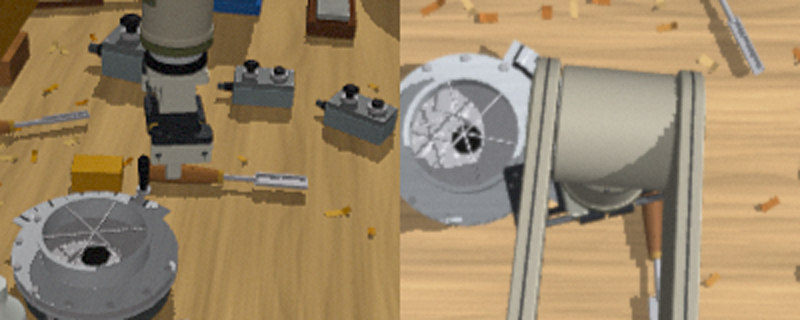

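The closed fingers stand just behind the post. I start the gentle push.

Emit:
apply_moves:
  steps: [0.12,0,0,0,0,0,0,0.12,0,0,0,0,0,0,0.12,0,0,0,0,0,0,0.1,0,0,0,0,0,0,0.1,0.01,0,0,0,0,0,0.1,0.01,0,0,0,0,0,0.1,0.02,0,0,0,0,0,0.1,0.02,0,0,0,0,0,0.1,0.02,0,0,0,0,0,0.1,0.02,0,0,0,0,0,0.1,0.02,0,0,0,0,0,0.1,0.02,0,0,0,0,0]

```text
t: 4.88
tool_pos: [0.5233, 0.0161, 0.0621]
orientation: [3.117, 0.387, -0.002]
force: [-3.5, -4.9, -1.0]
opening: 0.0002
gripper_force: 2.4
```

Emit:
apply_moves:
  steps: [0.12,0.03,0,0,0,0,0,0.12,0.03,0,0,0,0,0,0.12,0.03,0,0,0,0,0,0.12,0.03,0,0,0,0,0,0.12,0.03,0,0,0,0,0,0.12,0.02,0,0,0,0,0,0.12,0.02,0,0,0,0,0,0.12,0.02,0,0,0,0,0,0.12,0.01,0,0,0,0,0,0.12,0.01,0,0,0,0,0,0.12,0.01,0,0,0,0,0,0.12,0.0,0,0,0,0,0]

```text
t: 5.88
tool_pos: [0.5677, 0.0201, 0.0626]
orientation: [3.118, 0.388, 0.0]
force: [-1.9, -3.2, 0.0]
opening: 0.0003
gripper_force: 1.5
```

```bash
python3 - <<'E'
from h import *
delta([.6335,.049,.06])
E
```

```text
t 5.8833 pos [0.5677 0.0201 0.0626] xax [0.97  0.245 0.   ] F [-1.9 -3.2  0. ] open 0.0003202031365755095
units [ 2.36 -0.4   0.09]
```

```bash
python3 - <<'E'
from h import *
im=save("side","s3.png")
print([(round(r["conf"],2),np.round(r["xy"]),np.round(at_z("side",r["xy"],.075),3)) for r in eyes.place_of("side","lever_grip")[:2]])
a=im[130:250,200:360,::-1];cv2.imwrite("pics/c3.png",cv2.resize(a,None,fx=4,fy=4,interpolation=cv2.INTER_CUBIC))
E
```

```text
[(0.78, array([249., 190.]), array([0.585, 0.011, 0.075]))]
```

View pics/c3.png

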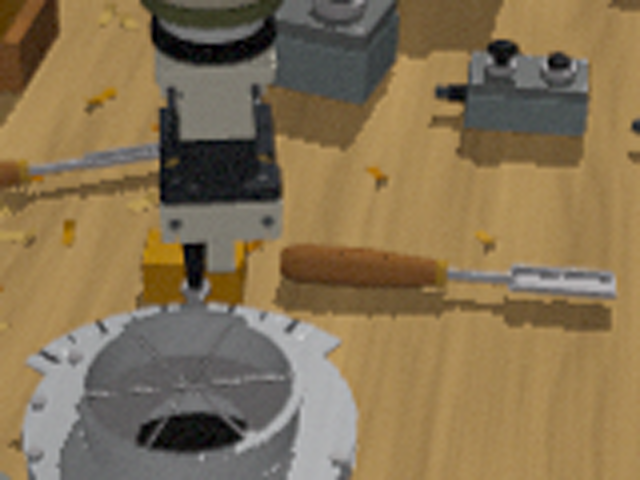

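The post at crop (195,265) is moving with the finger, so I continue.

Emit:
apply_moves:
  steps: [0.12,0,0,0,0,0,0,0.12,0,0,0,0,0,0,0.12,-0.01,0,0,0,0,0,0.12,-0.01,0,0,0,0,0,0.12,-0.02,0,0,0,0,0,0.12,-0.02,0,0,0,0,0,0.12,-0.02,0,0,0,0,0,0.12,-0.02,0,0,0,0,0,0.12,-0.03,0,0,0,0,0,0.12,-0.03,0,0,0,0,0,0.12,-0.03,0,0,0,0,0,0.12,-0.04,0,0,0,0,0]

```text
t: 6.98
tool_pos: [0.6078, 0.0375, 0.0626]
orientation: [-3.118, -0.388, 0.0]
force: [-2.9, -2.8, 0.1]
opening: 0.0003
gripper_force: 1.2
```

Emit:
apply_moves:
  steps: [0.1,-0.04,0,0,0,0,0,0.1,-0.04,0,0,0,0,0,0.1,-0.04,0,0,0,0,0,0.1,-0.04,0,0,0,0,0,0.1,-0.04,0,0,0,0,0,0,0,0,0,0,0,0]

```text
t: 7.48
tool_pos: [0.6211, 0.0474, 0.0627]
orientation: [-3.117, -0.388, -0.001]
force: [-0.2, -0.1, -0.4]
opening: 0.0004
gripper_force: 0.2
```

```bash
python3 - <<'E'
from h import *
delta([.6335,.049,.06])
im=save("side","s4.png")
print([(round(r["conf"],2),np.round(r["xy"]),np.round(at_z("side",r["xy"],.075),3)) for r in eyes.place_of("side","lever_grip")[:2]])
E
```

```text
t 7.4833 pos [0.6211 0.0474 0.0627] xax [0.969 0.245 0.001] F [-0.2 -0.1 -0.4] open 0.0003681277309075095
units [0.41 0.05 0.09]
[(0.66, array([224., 193.]), array([0.646, 0.032, 0.075]))]
```

Emit:
apply_moves:
  steps: [-0.4,0,0,0,0,0,0,-0.8,0,0,0,0,0,0,-0.8,0,0,0,0,0,0,0,0,-0.8,0,0,0,0,0,0,-0.9,0,0,0,0,0,0,-0.9,0,0,0,0,0,0.9,-0.9,0,0,0,0,0,0.9,-0.6,0,0,0,0,0,0.9,0,0,0,0,0,0,0.9,0,0,0,0,0,0,0.4,0,0,0,0,0,0,0,0,0,0,0,0]

```text
t: 8.58
tool_pos: [0.5922, -0.0866, 0.1857]
orientation: [3.118, 0.383, 0.001]
force: [-0.1, -0.5, 0.6]
opening: 0.0006
gripper_force: 0.0
```

```bash
python3 - <<'E'
from h import *
delta([.6335,.049,.06])
out=[]
for cam in("side","top"):
    im=save(cam,cam+"5.png")[:,:,::-1]
    print([(round(r["conf"],2),np.round(r["xy"]),np.round(at_z(cam,r["xy"],.075),3)) for r in eyes.place_of(cam,"lever_grip")[:2]])
    c=proj(cam,[.62,.07,.06]).astype(int);x0,y0=max(c[0]-35,0),c[1]-40;f=5
    A=cv2.resize(im[y0:y0+80,x0:x0+75],None,fx=f,fy=f,interpolation=cv2.INTER_CUBIC)
    for d,col in((-55.3,(255,0,0)),(-49.3,(0,200,0)),(-43.3,(0,0,255))):
        a=np.radians(d);p=np.array([.557,.159])+.14*np.array([np.cos(a),np.sin(a)])
        q=[tuple(int(v) for v in ((proj(cam,[*p,z])-[x0,y0])*f)) for z in(.046,.099)]
        cv2.line(A,*q,col,1)
    out.append(A)
cv2.imwrite("pics/c5.png",np.hstack(out))
E
```

```text
t 8.5833 pos [ 0.5922 -0.0866  0.1857] xax [0.97  0.242 0.001] F [-0.1 -0.5  0.6] open 0.000600828729194419
units [ 2.43 -4.05  4.19]
[(0.68, array([223., 194.]), array([0.648, 0.039, 0.075]))]
[(0.48, array([285., 143.]), array([0.636, 0.041, 0.075]))]
```

View pics/c5.png

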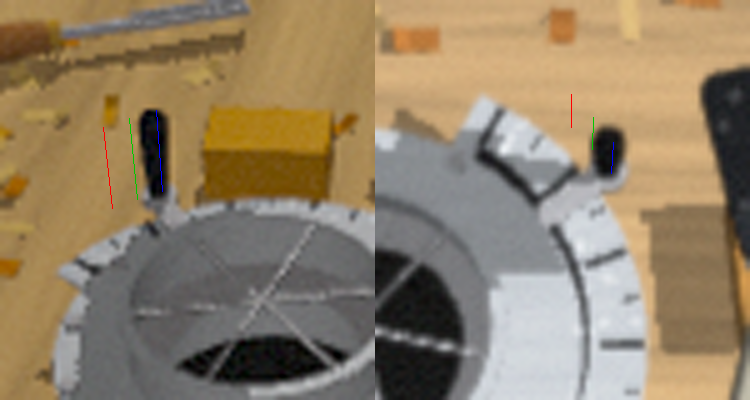

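The post stands at about -55°, matching the -55.3° line in both views, and the fourth mark is at about -49.3°. It needs about 5.5° more, so I go back along the same path.

Emit:
apply_moves:
  steps: [-0.6,0,0,0,0,0,0,-0.9,0,0,0,0,0,0,-0.9,0,0,0,0,0,0,-0.8,-0.8,0,0,0,0,0,-0.8,-0.8,0,0,0,0,0,0,0,0.8,0,0,0,0,0,0,0.9,0,0,0,0,0,0,0.9,0,0,0,0,0,0,0.7,0,0,0,0,0,0,0.7,0,0,0,0,0,0,0,0,0,0,0]

```text
t: 9.7
tool_pos: [0.4601, -0.065, 0.0612]
orientation: [-3.114, -0.39, 0.01]
force: [-0.2, -0.7, -0.6]
opening: 0.0009
gripper_force: 0.0
```

```bash
python3 - <<'E'
from h import *
delta([.634,.0495,.06])
E
```

```text
t 9.7 pos [ 0.4601 -0.065   0.0612] xax [ 0.969  0.247 -0.006] F [-0.2 -0.7 -0.6] open 0.0009059852353376119
units [ 6.56 -2.27  0.01]
```

Emit:
apply_moves:
  steps: [0.3,-0.3,0,0,0,0,0,0.6,-0.6,0,0,0,0,0,0.7,-0.7,0,0,0,0,0,0.7,-0.6,0,0,0,0,0,0.8,0,0,0,0,0,0,0.8,0,0,0,0,0,0,0.8,0,0,0,0,0,0,0.4,0,0,0,0,0,0,0.2,0,0,0,0,0,0,0,0,0,0,0,0,0]

```text
t: 10.53
tool_pos: [0.6028, 0.0369, 0.0667]
orientation: [3.117, 0.39, 0.002]
force: [-0.2, -0.1, 0.2]
opening: 0.0009
gripper_force: 0.0
```

```bash
python3 - <<'E'
from h import *
delta([.634,.0495,.06])
E
```

```text
t 10.5333 pos [0.6028 0.0369 0.0667] xax [0.969 0.246 0.001] F [-0.2 -0.1  0.2] open 0.0008529033070148775
units [ 1.11 -0.15  0.22]
```

Emit:
apply_moves:
  steps: [0.12,-0.05,0.05,0,0,0,0,0.12,-0.05,0.05,0,0,0,0,0.12,-0.05,0.05,0,0,0,0,0.1,0,0,0,0,0,0,0.1,0,0,0,0,0,0,0.1,0,0,0,0,0,0,0.1,0,0,0,0,0,0,0.1,0,0,0,0,0,0,0.1,0,0,0,0,0,0,0.1,0,0,0,0,0,0,0,0,0,0,0,0,0]

```text
t: 11.45
tool_pos: [0.6315, 0.0482, 0.0607]
orientation: [-3.117, -0.388, 0.001]
force: [-2.1, 1.0, -1.3]
opening: 0.0004
gripper_force: 1.1
```

```bash
python3 - <<'E'
from h import *
delta([.634,.0495,.06])
E
```

```text
t 11.45 pos [0.6315 0.0482 0.0607] xax [ 0.969  0.245 -0.001] F [-2.1  1.  -1.3] open 0.00041451584357369523
units [ 0.09 -0.02  0.02]
```

Emit:
apply_moves:
  steps: [0.07,-0.02,0,0,0,0,0,0.05,0,0,0,0,0,0,0,0,0,0,0,0,0,-0.4,0,0,0,0,0,0,-0.7,0,0,0,0,0,0,-0.2,0,-0.7,0,0,0,0,0,0,-0.9,0,0,0,0,0,0.3,-0.9,0,0,0,0,0,0.9,-0.9,0,0,0,0,0,0.9,-0.3,0,0,0,0,0,0.9,0,0,0,0,0,0,0.9,0,0,0,0,0]

```text
t: 12.45
tool_pos: [0.6277, -0.0752, 0.1749]
orientation: [3.115, 0.388, 0.008]
force: [0.5, 0.1, -1.3]
opening: 0.0006
gripper_force: 0.0
```

Emit:
apply_moves:
  steps: [0,0.9,0,0,0,0,0,0,0.9,0,0,0,0,0,0,0.5,0,0,0,0,0,0,0,0,0,0,0,0]

```text
t: 12.78
tool_pos: [0.6433, -0.144, 0.1725]
orientation: [3.116, 0.382, 0.002]
force: [0.9, 0.9, 0.2]
opening: 0.0006
gripper_force: 0.0
```

```bash
python3 - <<'E'
from h import *
out=[]
for cam in("side","top"):
    im=save(cam,cam+"6.png")[:,:,::-1]
    c=proj(cam,[.62,.07,.06]).astype(int);x0,y0=max(c[0]-35,0),c[1]-40;f=5
    A=cv2.resize(im[y0:y0+80,x0:x0+75],None,fx=f,fy=f,interpolation=cv2.INTER_CUBIC)
    for d,col in((-55.3,(255,0,0)),(-49.3,(0,200,0)),(-43.3,(0,0,255))):
        a=np.radians(d);p=np.array([.557,.159])+.14*np.array([np.cos(a),np.sin(a)])
        q=[tuple(int(v) for v in ((proj(cam,[*p,z])-[x0,y0])*f)) for z in(.046,.099)]
        cv2.line(A,*q,col,1)
    out.append(A)
    for n,z in (("start_top",.087),("stop_top",.102)):
        for r in eyes.place_of(cam,n)[:4]: print(cam,n,round(r["conf"],2),np.round(r["xy"],1),np.round(at_z(cam,r["xy"],z),3))
cv2.imwrite("pics/c6.png",np.hstack(out))
delta([.541,-.337,.125])
E
```

```text
side start_top 0.43 [285.2 126.6] [ 0.542 -0.342  0.087]
side start_top 0.41 [340.1 144.1] [ 0.358 -0.26   0.087]
side start_top 0.36 [386.  158.8] [ 0.221 -0.199  0.087]
side stop_top 0.56 [375.6 154.6] [ 0.253 -0.191  0.102]
side stop_top 0.53 [322.6 142.3] [ 0.411 -0.234  0.102]
side stop_top 0.51 [247.4 233.7] [0.543 0.206 0.102]
side stop_top 0.42 [265.6 118. ] [ 0.612 -0.362  0.102]
top start_top 0.72 [457.1 184.7] [ 0.541 -0.345  0.087]
top start_top 0.58 [407.  338.8] [ 0.204 -0.225  0.087]
top start_top 0.5 [437.1 265.8] [ 0.36  -0.295  0.087]
top stop_top 0.69 [466.2 150.1] [ 0.617 -0.363  0.102]
top stop_top 0.65 [421.2 315.5] [ 0.254 -0.253  0.102]
top stop_top 0.47 [442.  247.5] [ 0.399 -0.302  0.102]
t 13.0833 pos [ 0.6426 -0.139   0.1722] xax [0.969 0.246 0.   ] F [-0.1 -0.  -0. ] open 0.0002829581776409093
units [-4.91  5.56  1.57]
```

View pics/c6.png

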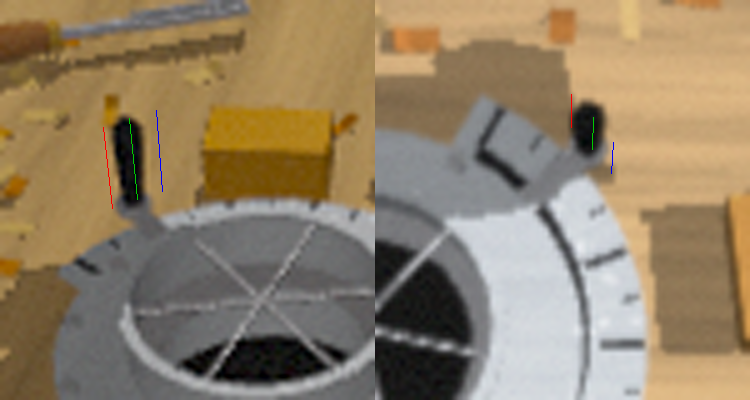

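The lever now covers the fourth mark, with its post on the -49.3° line within about 1° in both views. Next is the start button at (0.541, -0.341).

Emit:
apply_moves:
  steps: [-0.4,0.4,0,0,0,0,0,-0.7,0.8,0,0,0,0,0,-0.8,0.9,0,0,0,0,0,-0.8,0.9,0,0,0,0,0,-0.8,0.9,0,0,0,0,0,-0.7,0.9,0,0,0,0,0,-0.5,0.6,0.2,0,0,0,0,-0.2,0.3,0.6,0,0,0,0,0,0,0.6,0,0,0,0,0,0,0.2,0,0,0,0,0,0,0,0,0,0,0]

```text
t: 14.0
tool_pos: [0.5408, -0.3405, 0.1218]
orientation: [-3.114, -0.388, 0.005]
force: [0.2, 1.4, -0.1]
opening: 0.0005
gripper_force: 0.0
```

```bash
python3 - <<'E'
from h import *
delta([.541,-.341,.087])
im=save("side","s7.png")[80:180,220:340,::-1]
b=save("top","t7.png")[110:230,390:510,::-1]
cv2.imwrite("pics/c7.png",np.hstack([cv2.resize(im,(400,333)),cv2.resize(b[:100],(400,333))]))
E
```

```text
t 14.0 pos [ 0.5408 -0.3405  0.1218] xax [ 0.969  0.246 -0.002] F [ 0.2  1.4 -0.1] open 0.00046118063007611997
units [0.   0.02 1.16]
```

View pics/c7.png

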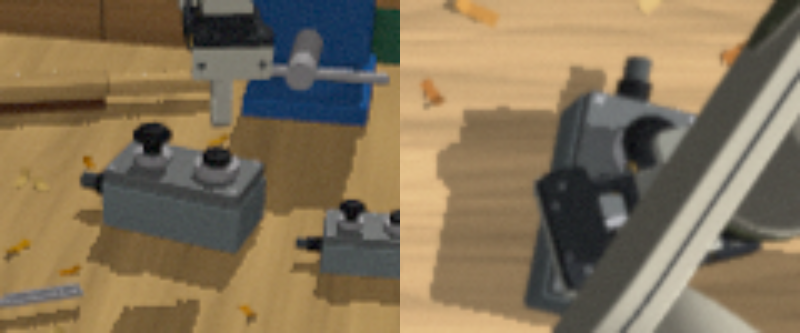

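The fingers at crop (221,120) hang over the flat button at (217,158), and the mushroom at (152,138) is well clear. I press down slowly.

Emit:
apply_moves:
  steps: [0,0,0.3,0,0,0,0,0,0,0.3,0,0,0,0,0,0,0.2,0,0,0,0,0,0,0.15,0,0,0,0,0,0,0.15,0,0,0,0,0,0,0.1,0,0,0,0,0,0,0.1,0,0,0,0,0,0,0,0,0,0,0]

```text
t: 14.77
tool_pos: [0.5418, -0.3421, 0.0848]
orientation: [-3.117, -0.388, 0.0]
force: [-0.7, 2.0, 2.9]
opening: 0.0006
gripper_force: 1.4
```

Emit:
apply_moves:
  steps: [0,0,0.07,0,0,0,0,0,0,0.07,0,0,0,0,0,0,0.03,0,0,0,0,0,0,0,0,0,0,0]

```text
t: 15.1
tool_pos: [0.5421, -0.3424, 0.0813]
orientation: [3.117, 0.388, 0.001]
force: [-3.6, 3.0, 8.9]
opening: 0.0003
gripper_force: 4.3
```

The force is 8.9 N, so the button has bottomed out. I hold briefly and lift away.

Emit:
apply_moves:
  steps: [0,0,0,0,0,0,0,0,0,-0.2,0,0,0,0,0,0,-0.5,0,0,0,0,0,0,-0.9,0,0,0,0,0,0,-0.9,0,0,0,0,0,0,-0.9,0,0,0,0,0,0,-0.5,0,0,0,0,0,0,0,0,0,0,0,0,0,0,0,0,0,0,0,0,0,0,0,0,0]

```text
t: 15.93
tool_pos: [0.5414, -0.3419, 0.1956]
orientation: [-3.117, -0.388, 0.002]
force: [-1.1, 1.0, 0.6]
opening: -0.0
gripper_force: 0.0
```

```bash
python3 - <<'E'
from h import *
delta([.54,-.34,.2]); print(robot.close_job())
E
```

```text
t 15.9333 pos [ 0.5414 -0.3419  0.1956] xax [ 0.97   0.245 -0.001] F [-1.1  1.   0.6] open -3.140701554944618e-05
units [-0.03 -0.07 -0.15]
the job is handed in; nothing more can be done
None
```

I pushed the lever to the fourth long mark (within about 1° in both cameras), pressed the largest starter's start button fully down and released it, then handed the job in at about 16 s; no verdict was shown.

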